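Release an adapter from the spring test bay and trap it on the ramp

ROBOT

A 6-joint arm with a two-finger parallel gripper is mounted at the origin on a cart in front of the work surface, level with it; the furniture and walls round the work are solid. World frame = base frame: x ahead of the robot, y to its left, z up, the work surface at z = 0. Lengths are in mm, angles in rad, forces in N, time in s.
With the tool pointing down it reaches from about 275 to 750 mm from the base axis. Payload 10.2 kg.
Tool frame: the origin (TCP) lies at the very end of the fingers, on their centre line; the grasp point (between the pads) lies 19 mm behind it; z points along the fingers, y is the line along which they close (so a half turn about z gives the same grasp; the last joint's range is limited). The gripper opens to 88 mm and grips with 3 to 60 N. Pads are 18 mm wide; open, the fingers measure 123 mm over their backs; the gripper's body (75 mm by 187 mm) begins 45 mm behind the grasp point.
Start: joints at [-0.223, 0.313, 1.498, -0, 1.331, -0.223], TCP at [525.006, -0.014, 238.72] pointing down, gripper open.
Joint ranges: [-2.94, 2.94], [-0.97, 2.17], [0.19, 2.56], [-1.23, 4.37], [0.02, 3.11], [-2.88, 2.88]. Speed limits (rad/s): [2.39, 2.39, 3.01, 3.14, 3.14, 3.14].

INTERFACE

Orientations are given as a rotation vector (axis times angle).
In Python, from bench import ctrl gives the robot as it stands. The module is installed in compiled form; this text tells all that it offers.
- The arm moves only by the tool arm_command, never from a script. Its argument "steps" is a list of rows, each a list of 3 entries, a list of its own where there are three numbers: the shift along the tool's x, y, z in cm, then the turn, a rotation vector about the tool's x, y, z in units of 5 degrees (1.0 is 5 degrees), then the finger opening in cm, from 0 to 8.81. A call has 1 to 5 rows; each row is the pose to reach, as a shift and turn from the pose commanded when the call began, along the tool's axes at that moment; what a row does not reach only later rows make up. A row lasts 1/8 s, in which the tool goes at most 62.5 mm and 10.7 degrees, less where a joint would pass 70% of its speed; a pose out of reach is approached as far as the arm can. A call with a gripper value outside its range is refused whole. The fingers move at their own pace and stop on an object; the grip force is fixed at half the most. Time passes only in rows, so rows that repeat a pose let the fingers close. It gives the time, the measured TCP pose, the force, the opening and the grip force at its end, in the units of the state.
- ctrl.sense(): the state, without advancing time (a new reading comes with each control period).
- ctrl.get_image(name): name is "scene" or "side" or "wrist"; returns the picture (420x560x3 uint8, red, green, blue); there is no depth.
- ctrl.camera_params(name): a dict with "intrinsics" (3x3 intrinsics, pixels), "eye" and "orientation" of the camera in the world. Camera axes: x right, y down, z forward; pixel columns grow to the right and rows downward; lengths in mm; the calibration is good to about 2 mm. The wrist camera is an equidistant fisheye: a pixel r from the principal point sees the ray r / f radians off the axis. A picture is of the moment at which its call begins: read the wrist's pose just before it. camera_params takes no time and is no camera call; for the wrist camera it gives the pose at the moment of the call.
- ctrl.finish_job(): hands the job in; it is judged then, once.
Trained networks look in the newest picture that a camera, given by its name, has taken for a name from the list of things; names that differ only in an ending like _2 or _b are one class to them, and where a whole thing is asked for, a point or a joint stands for the part that bears it (a point fixed in the world has none). Each returns a list of dicts, best first, with "score" (0 to 1); they miss things now and then, are a little off and sometimes report something else, mostly with a low value. They report only what shows in the picture. A call takes as long as a camera call. They do not tell look-alikes from the thing itself.
- ctrl.look_for(camera, target): "uv" ([column, row] in pixels, amid what is visible of it).
- ctrl.landmark_of(camera, target): "uv" ([column, row] in pixels: a listed point, or the origin of a listed thing).
The state is a dict: "time_s": time; "q": joint angles; "joint_vel": joint speeds; "joint_torque": joint torques, N m; "tool_pos": TCP position; "orientation": TCP orientation; "ft_force": force on the tool from outside, world axes, zero at the start; "torque": the same for the moment, N m; "gripper_width": opening from 0.0 (shut) to 1.0 (fully open); "grip_force": force on a finger pad.
Only numpy, scipy, OpenCV 4.12 (cv2) and the standard library are available. Lean on these libraries where they do the work, as an engineer would, in place of code of your own. Each camera call takes 0.05 s, during which the arm holds its last target. There are 200 camera calls.

TASK

Press the green key of the test bay all the way down with one fingertip and keep it down, so that the spring kicks the black power adapter out of its pocket, and have the other fingertip in the ramp to stop the adapter before it runs off the open lower end. Finish while holding exactly like this: key held down, adapter standing still on the ramp, trapped against the other finger. Do not grip or lift the adapter, and leave the other things on the bench where they are.

Things in the scene. Friction and masses are not known exactly. Their poses are not given: they have to be found in the camera images.
- bay: Fixed test bay: grey base, blue pocket and housing, polished ramp. Origin: on the bench (z = 0) below the waiting adapter's front lower edge; +x uphill to the blue housing, +y to the key's side, +z up. Ramp floor slopes down 10 degrees to -x, 30 mm above the bench at x = 0, 49 mm wide between rails that stand 6 mm above it where x < 0. Bay spans x -90 to 122 mm; housing up to 90 mm high.
- adapter: Black box-shaped power adapter, loose, 62 mm (x, along the ramp) x 46 (y) x 34 high (z), 0.17 to 0.29 kg. Origin: centre of its underside, at first at x = 31, y = 0, z = 35 mm in the bay's frame. A spring behind pushes it downhill (2.7 N, over 25 mm). Once the catch drops it shoots out at about 0.5 m/s and slides on: it leaves the ramp within half a second unless a finger already stands there.
- key (a joint): Travel of the green spring key in m: 0 up, 0.010 fully down (vertical); 2 N to start, 5 N fully down; springs back. A steel cross bar on it, the catch, stands 7 mm out of the ramp floor at x = -8 to 0 mm (bay frame) and holds the adapter back; it is clear from about 0.0075 on. If the key is let go with the adapter above the catch, the catch rises under the adapter.
- key_top (a point): Centre of the green key's top face (30 mm along bay x, 28 mm along bay y); moves with the key. 46 mm above the bench at rest, 36 mm fully pressed; at x = -32, y = 54 mm in the bay's frame.
- lane_beside_key (a point): Point on the ramp floor, on its centre line, straight beside the key, 54 mm from the key's centre: x = -32, y = 0, z = 24 mm in the bay's frame. A fingertip here, level with the fully pressed key, is 12 mm above the floor and stops the adapter after some 20 mm of travel; level with the unpressed key it is still lower than the adapter's top.
- lane_end (a point): Middle of the open lower edge of the ramp floor: x = -89, y = 0, z = 14 mm in the bay's frame.
- paste_jar: Bystander: small white jar with screw lid, 42 mm wide, 43 high, loose on the bench on the side of the ramp away from the key, 90 to 120 mm from its centre line. Origin: centre of its underside.
- foil_tape: Bystander: white tape roll lying flat, 52 mm wide, 20 high, loose on the key's side, 105 to 125 mm from the ramp's centre line. Origin: centre of its underside.
- usb_stick: Bystander: blue memory stick, 17 x 54 x 8 mm, lying roughly along the ramp, loose on the key's side, 100 to 115 mm from the ramp's centre line. Origin: centre of its underside.
Things that resemble listed ones, but are neither listed nor needed, are in the scene too. There is more than one size of the adapter; the one meant has the size given above.

How it is judged:
By the outcome, as a careful person would: the job done as asked, in the order asked, and still so for the second after the job is handed in, while the arm keeps its last pose, push and grip.
It also fails if it takes over 32 s, if anything falls off the work surface, if the arm or the gripper's body presses on something with over 40 N, if the wrist force passes 120 N, or if a joint passes its speed limit or range.

## Working session

There is one attempt and no reset: what is moved stays moved. The work goes in short steps, Python scripts to look and compute and a tool call to move; the robot and the scene stay as the last step left them, time stands still between calls to the robot, and variables do not carry over. Pictures are saved under pics/ and viewed, at most 10 in all, crops included, and the job is handed in when it is done.

Besides the shell and the picture viewer there is one more tool, called after "Call:" as a command line: name --argument value ..., lists and objects as JSON in quotes. arm_command: Moves the arm, as the interface text tells. Its arguments: {"type":"object","properties":{"steps":{"type":"array"}},"required":["steps"]}

```bash
mkdir -p pics
cat > h.py <<'E'
import numpy as np, cv2
from scipy.spatial.transform import Rotation as R
from bench import ctrl
def rot(o):
    o=np.array(o,float)
    return o if o.shape==(3,3) else (R.from_rotvec(o).as_matrix() if o.size==3 else R.from_quat(o).as_matrix())
def ray(name,uv,p=None):
    p=p or ctrl.camera_params(name); K=np.array(p["intrinsics"]); 
    d=np.array([(uv[0]-K[0,2])/K[0,0],(uv[1]-K[1,2])/K[1,1],1.])
    if name=="wrist":
        r=np.hypot(d[0],d[1]); d=np.array([d[0]/r*np.sin(r),d[1]/r*np.sin(r),np.cos(r)]) if r>1e-9 else np.array([0,0,1.])
    return np.array(p["eye"],float), rot(p["orientation"])@d
def atz(name,uv,z,p=None):
    e,d=ray(name,uv,p); return e+d*(z-e[2])/d[2]
def proj(name,X,p=None):
    p=p or ctrl.camera_params(name); K=np.array(p["intrinsics"]); c=rot(p["orientation"]).T@(np.array(X,float)-p["eye"])
    if name=="wrist":
        r=np.hypot(c[0],c[1]); t=np.arctan2(r,c[2]); a=c[:2]/max(r,1e-9)*t
    else: a=c[:2]/c[2]
    return np.array([K[0,0]*a[0]+K[0,2],K[1,1]*a[1]+K[1,2]])
E
python3 - <<'E'
from h import *
s=ctrl.sense();print(s["time_s"],s["tool_pos"],s["orientation"],s["gripper_width"])
Z={"key_top":46,"lane_beside_key":24,"lane_end":14,"adapter":35,"bay":0,"paste_jar":0,"foil_tape":0,"usb_stick":0}
for c in ("scene","side","wrist"):
    p=ctrl.camera_params(c); 
    if c=="scene":print(p["orientation"])
    print(c,np.round(p["eye"]));im=ctrl.get_image(c);cv2.imwrite(f"pics/{c}0.png",im[:,:,::-1])
    for t,z in Z.items():
        for r in ctrl.landmark_of(c,t)[:3]: print(t,round(r["score"],2),np.round(r["uv"]),np.round(atz(c,r["uv"],z,p)))
print(ctrl.sense()["time_s"])
E
```

```text
0.0 [5.24764808e+02 5.17051051e-02 2.38168337e+02] [-2.22068105e+00 -2.22071386e+00  1.03315245e-03] 1.0004842092073234
[-0.99939865  2.19280242 -1.30705303]
scene [-27. 759. 458.]
key_top 0.62 [317. 228.] [432. 238.  46.]
lane_beside_key 0.8 [329. 226.] [446. 188.  24.]
lane_beside_key 0.26 [317. 232.] [444. 225.  24.]
lane_end 0.57 [351. 240.] [392. 181.  14.]
adapter 0.9 [224. 211.] [615. 326.  35.]
adapter 0.88 [301. 209.] [518. 195.  35.]
adapter 0.79 [224. 236.] [536. 382.  35.]
bay 0.85 [315. 230.] [481. 190.   0.]
paste_jar 0.88 [367. 223.] [427.  82.   0.]
foil_tape 0.59 [274. 248.] [485. 301.   0.]
usb_stick 0.73 [319. 269.] [379. 283.   0.]
side [ 377. -504.  438.]
key_top 0.63 [214. 210.] [433. 250.  46.]
key_top 0.16 [243. 215.] [478. 221.  46.]
lane_beside_key 0.94 [223. 241.] [439. 183.  24.]
lane_beside_key 0.15 [188. 248.] [385. 174.  24.]
lane_end 0.93 [190. 252.] [387. 178.  14.]
lane_end 0.32 [213. 210.] [437. 310.  14.]
adapter 0.74 [262. 227.] [505. 196.  35.]
adapter 0.57 [343. 210.] [649. 220.  35.]
adapter 0.41 [289. 200.] [568. 278.  35.]
bay 0.83 [244. 252.] [472. 181.   0.]
paste_jar 0.58 [222. 290.] [425.  89.   0.]
foil_tape 0.51 [242. 218.] [486. 297.   0.]
usb_stick 0.71 [187. 232.] [387. 267.   0.]
wrist [524.  81. 385.]
lane_beside_key 0.8 [202.  16.] [443. 184.  24.]
lane_beside_key 0.3 [236.  12.] [481. 187.  24.]
lane_end 0.76 [158.  30.] [388. 175.  14.]
adapter 0.85 [258.   2.] [505. 194.  35.]
bay 0.64 [235.  14.] [477. 190.   0.]
paste_jar 0.91 [197. 103.] [431.  84.   0.]
paste_jar 0.63 [260.   3.] [507. 204.   0.]
paste_jar 0.45 [235.  14.] [476. 191.   0.]
usb_stick 0.56 [160.  30.] [385. 178.   0.]
1.35
```

View pictures.

```bash
python3 -c "
import cv2
a=cv2.imread('pics/scene0.png')[150:330,170:450];b=cv2.imread('pics/side0.png')[150:330,130:410]
cv2.imwrite('pics/c0.png',cv2.resize(cv2.vconcat([a,b]),None,fx=1.65,fy=1.65,interpolation=2)[:600]); print(1)"
```

```text
1
```

View pics/c0.png

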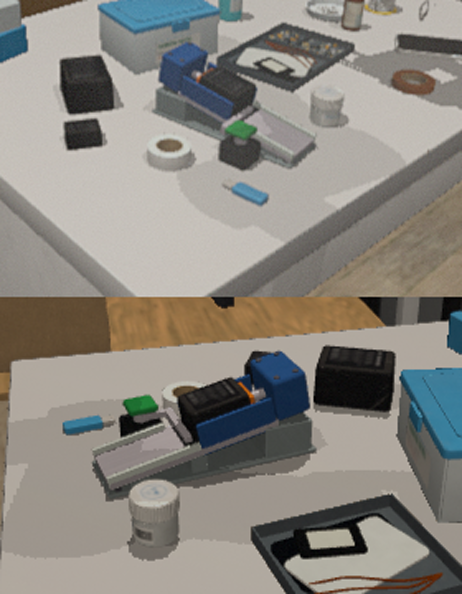

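The adapter meant is the one in the bay's pocket, scene (301,209) and side (262,227). The look-alikes are loose on the bench: a larger one at scene (224,211) and a smaller one at (224,236). The green key is at scene (316,228), the white jar at (367,223), the tape roll at (274,248) and the blue stick at (319,269). I'll move above the key and lane, turning the fingers across the ramp.

Call:
arm_command --steps '[[[4.2,-1.6,1.0],[0,0,-2],3.7],[[8.4,-3.2,2.0],[0,0,-4],3.7],[[12.6,-4.8,3.5],[0,0,-6],3.7],[[16.8,-6.4,5.5],[0,0,-8],3.7],[[21.2,-8.3,7.0],[0,0,-10],3.7]]'

```text
time_s: 1.98
tool_pos: [441.3, 213.2, 168.1]
orientation: [-1.067, -2.955, 0.0]
ft_force: [0.5, 0.2, 1.3]
gripper_width: 0.456
grip_force: 0.0
```

Call:
arm_command --steps '[[[0,0,0.4],[0,0,-2],3.7],[[0,0,0.8],[0,0,-4],3.7],[[0,0,1.2],[0,0,-6],3.7],[[0,0,1.6],[0,0,-8],3.7],[[0,0,1.9],[0,0,-9.5],3.7]]'

```text
time_s: 2.6
tool_pos: [442.0, 212.0, 149.6]
orientation: [-0.213, 3.134, 0.0]
ft_force: [-0.4, 0.9, 0.5]
gripper_width: 0.419
grip_force: 0.0
```

Run:
```python
from h import *
s=ctrl.sense();print(s["time_s"],s["tool_pos"],rot(s["orientation"]).round(3),s["gripper_width"],s["q"],s["ft_force"])
Z={"key_top":46,"lane_beside_key":24,"lane_end":14,"adapter":35,"bay":0}
for c in ("wrist","side","scene"):
    p=ctrl.camera_params(c); im=ctrl.get_image(c);cv2.imwrite(f"pics/{c}1.png",im[:,:,::-1])
    for t,z in Z.items():
        for r in ctrl.landmark_of(c,t)[:2]: print(c,t,round(r["score"],2),np.round(r["uv"]),np.round(atz(c,r["uv"],z,p),1))
```

```text
2.6 [442.01948639 212.00143462 149.61377877] [[-0.991 -0.135  0.   ]
 [-0.135  0.991  0.   ]
 [-0.     0.    -1.   ]] 0.41889008803083394 [ 2.07673241e-01  3.30020478e-01  1.72340017e+00  4.10496904e-05
  1.08815284e+00 -1.49881427e+00] [-0.37122171  0.89312903  0.49481333]
wrist key_top 0.71 [307. 203.] [435.5 236.6  46. ]
wrist lane_beside_key 0.62 [245. 198.] [444.7 185.4  24. ]
wrist lane_end 0.56 [242. 133.] [389.6 175.7  14. ]
wrist adapter 0.76 [313. 372.] [637.  281.1  35. ]
wrist adapter 0.69 [248. 269.] [508.6 195.   35. ]
wrist bay 0.88 [251. 219.] [472.5 192.    0. ]
side key_top 0.93 [216. 209.] [438.  252.5  46. ]
side lane_beside_key 0.69 [221. 241.] [436.8 184.   24. ]
side lane_end 0.92 [190. 252.] [386.4 179.5  14. ]
side adapter 0.97 [260. 226.] [500.7 196.8  35. ]
side adapter 0.73 [342. 209.] [649.1 225.4  35. ]
side bay 0.57 [244. 251.] [472.5 184.1   0. ]
scene key_top 0.63 [314. 226.] [441.6 237.6  46. ]
scene lane_beside_key 0.95 [324. 225.] [454.7 190.4  24. ]
scene lane_end 0.63 [355. 241.] [385.9 176.9  14. ]
scene lane_end 0.46 [366. 221.] [420.8  95.9  14. ]
scene adapter 0.84 [303. 213.] [505. 204.  35.]
scene adapter 0.82 [224. 210.] [619.3 323.1  35. ]
scene bay 0.56 [313. 232.] [475.2 200.2   0. ]
scene bay 0.32 [366. 223.] [429.5  82.7   0. ]
```

View pics/wrist1.png

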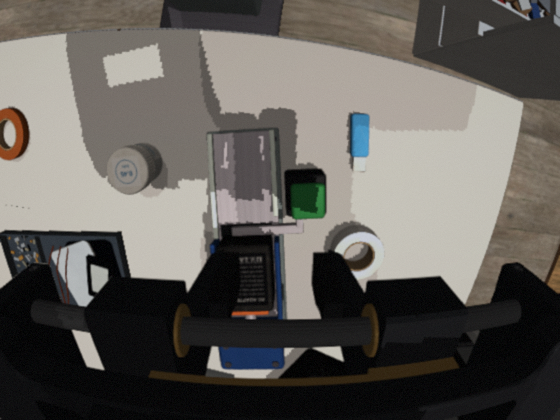

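Run:
```python
from h import *
from scipy.optimize import least_squares
L={"key_top":(-32,54,46),"lane_beside_key":(-32,0,24),"lane_end":(-89,0,14),"adapter":(31,0,35),"bay":(0,0,0)}
im=cv2.imread("pics/wrist1.png"); hsv=cv2.cvtColor(im,cv2.COLOR_BGR2HSV); m=cv2.inRange(hsv,(45,120,30),(80,255,255))
n,l,st,ce=cv2.connectedComponentsWithStats(m); i=1+st[1:,4].argmax(); print("green",st[i],ce[i], cv2.minAreaRect(np.argwhere(l==i)[:,::-1].astype(np.float32)))
obs=[("wrist","key_top",(307,203)),("wrist","lane_beside_key",(245,198)),("wrist","lane_end",(242,133)),("wrist","adapter",(248,269)),("wrist","bay",(251,219)),
("wrist","lane_beside_key",(202,16),0),("wrist","lane_end",(158,30),0),("side","key_top",(215,209.5)),("side","lane_beside_key",(222,241)),("side","lane_end",(190,252)),("side","adapter",(261,226.5)),("side","bay",(244,251.5)),
("scene","key_top",(315.5,227)),("scene","lane_end",(353,240.5)),("scene","adapter",(302,211)),("scene","bay",(314,231)),("scene","lane_beside_key",(326.5,225.5))]
P={c:ctrl.camera_params(c) for c in("wrist","side","scene")}
obs=[o for o in obs if len(o)==3]
def W(v,X):
    c,s=np.cos(v[2]),np.sin(v[2]);return np.array([v[0]+c*X[0]-s*X[1],v[1]+s*X[0]+c*X[1],X[2]])
for sel in (("wrist",),("side","scene"),("wrist","side","scene")):
    O=[o for o in obs if o[0] in sel]
    f=lambda v:np.concatenate([proj(c,W(v,L[t]),P[c])-uv for c,t,uv in O])
    r=least_squares(f,[477,189,.14],loss="soft_l1",x_scale=[1,1,.01]);v=r.x
    print(sel,v[:2].round(1),np.degrees(v[2]).round(2),"key",W(v,L["key_top"]).round(1),np.abs(f(v)).reshape(-1,2).mean(0).round(2))
print(W(v,(-32,27,0)))
big=cv2.resize(im[115:310,180:390],None,fx=3,fy=3,interpolation=cv2.INTER_CUBIC)
for X in [(-32,54,46),(-47,40,46),(-47,68,46),(-17,40,46),(-17,68,46),(-89,24.5,14),(-89,-24.5,14),(0,24.5,30),(0,-24.5,30),(-32,0,24)]:
    u=(proj("wrist",W(v,X),P["wrist"])-(180,115))*3+1; cv2.circle(big,tuple(int(a) for a in u),3,(0,0,255),1)
cv2.imwrite("pics/fit.png",big)
```

```text
green [ 291  183   34   36 1153] [307.51431049 200.16999133] ((307.5, 200.5), (35.0, 33.0), 90.0)
('wrist',) [476.7 190.3] 9.76 key [436.  238.1  46. ] [1.   1.29]
('side', 'scene') [474.8 194. ] 9.69 key [434.1 241.9  46. ] [1.27 1.28]
('wrist', 'side', 'scene') [476.2 190.7] 9.75 key [435.5 238.5  46. ] [1.68 1.08]
[440.06579605 211.9380931    0.        ]
```

View pics/fit.png

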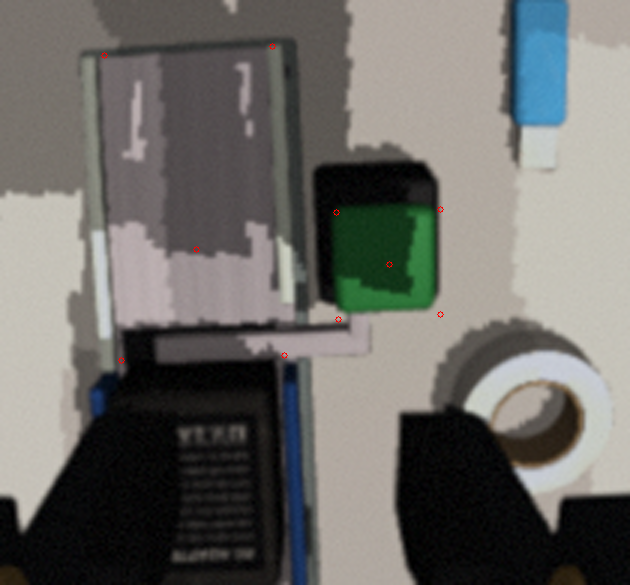

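The overlay fits within about 2 mm. The key top is centred at crop (386,257), about 2 mm lower on the ramp than my fit, so I correct for that and descend to just above the key.

Call:
arm_command --steps '[[[0.37,0,2.5],[0,0,-0.33],3.7],[[0.37,0,5],[0,0,-0.33],3.7],[[0.37,0,7.5],[0,0,-0.33],3.7],[[0.37,0,9.2],[0,0,-0.33],3.7],[[0.37,0,9.2],[0,0,-0.33],3.7]]'

```text
time_s: 4.12
tool_pos: [437.8, 211.4, 57.0]
orientation: [0.25, -3.129, 0.0]
ft_force: [-0.2, -0.1, 0.2]
gripper_width: 0.422
grip_force: 0.0
```

Run:
```python
from h import *
s=ctrl.sense();print(s["time_s"],s["tool_pos"],s["gripper_width"],s["ft_force"])
I={c:ctrl.get_image(c)[:,:,::-1] for c in("scene","side","wrist")}
a=cv2.resize(I["scene"][170:270,250:390],(560,400),interpolation=2)[:,:400]
z=lambda n,x,y:cv2.resize(I[n][y:y+100,x:x+130],(390,300),interpolation=cv2.INTER_CUBIC)
w=cv2.resize(I["wrist"][110:310,180:390],(390,371))[:300]
cv2.imwrite("pics/d.png",cv2.vconcat([cv2.hconcat([z("scene",250,170),z("side",160,170)]),cv2.hconcat([w,w*0])]))
```

```text
4.125 [437.79405807 211.37674749  56.95955047] 0.4222925611806388 [-0.19032677 -0.11765764  0.20880356]
```

View pics/d.png

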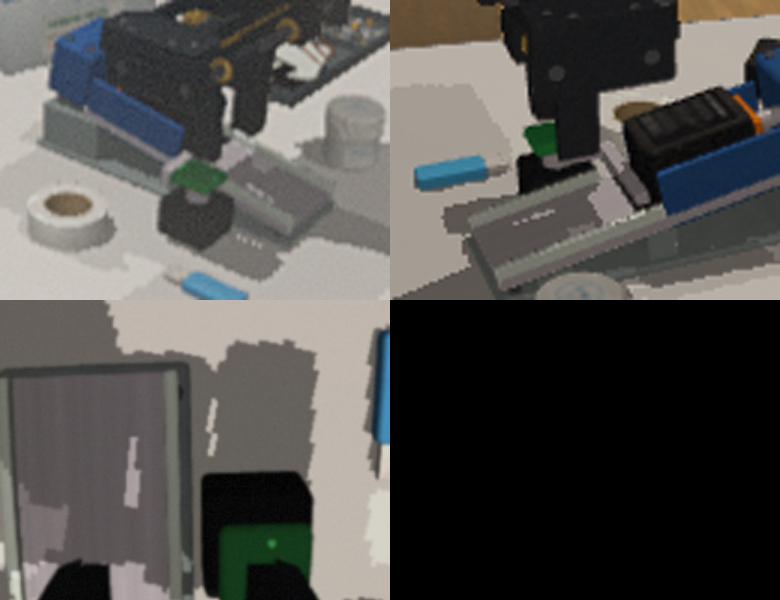

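The fingertips hang over the lane and the key: in the wrist crop the key finger is at (278,580) and the green top spans 220 to 310. I'll check the lateral centring numerically.

Run:
```python
from h import *
p=ctrl.camera_params("wrist"); s=ctrl.sense(); im=np.ascontiguousarray(ctrl.get_image("wrist")[:,:,::-1])
T=rot(s["orientation"]);t=np.array(s["tool_pos"])
m=cv2.inRange(cv2.cvtColor(im,cv2.COLOR_BGR2HSV),(45,100,20),(85,255,255))
n,l,st,ce=cv2.connectedComponentsWithStats(m); b=st[1+st[1:,4].argmax()];print(b)
for uv in [(b[0],b[1]+8),(b[0]+b[2],b[1]+8),(b[0]+b[2]/2,b[1])]: print("green edge in tool frame",(T.T@(atz("wrist",uv,46,p)-t)).round(1))
big=cv2.resize(im[160:300,170:370],None,fx=4,fy=4,interpolation=cv2.INTER_CUBIC)
for y in(-36,-18.5,18.5,36):
  for x in(-9,9):
    u=(proj("wrist",t+T@[x,y,0],p)-(170,160))*4+2;cv2.circle(big,tuple(int(a) for a in u),4,(0,0,255),1)
cv2.imwrite("pics/e.png",big);print(s["time_s"])
```

```text
[ 297  229   51   51 1541]
green edge in tool frame [12.7 11.3 12.5]
green edge in tool frame [12.5 39.1 12.5]
green edge in tool frame [17.3 24.8 12.5]
4.275
```

View pics/e.png

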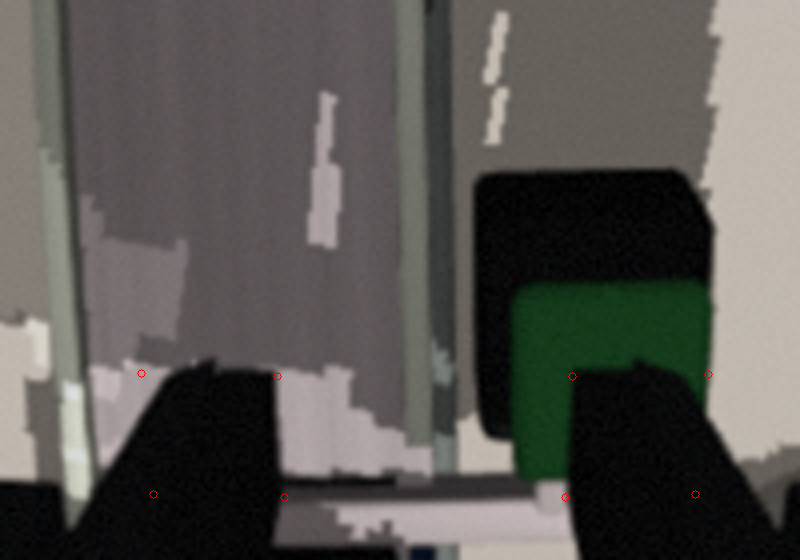

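Key centre is at (2, 25) mm in the tool frame and the fingertip is centred at about (0, 25), so it is well seated. The lane finger is inside the rails. I'll press now.

Call:
arm_command --steps '[[[0.2,0,0.9],[0,0,0],3.7],[[0.2,0,1.5],[0,0,0],3.7],[[0.2,0,2.1],[0,0,0],3.7],[[0.2,0,2.15],[0,0,0],3.7],[[0.2,0,2.15],[0,0,0],3.7]]'

```text
time_s: 4.95
tool_pos: [436.2, 211.3, 36.5]
orientation: [0.25, -3.131, -0.0]
ft_force: [-4.3, -0.2, 9.9]
gripper_width: 0.419
grip_force: 6.5
```

Run:
```python
from h import *
s=ctrl.sense();print(s["time_s"],s["tool_pos"],s["gripper_width"],s["ft_force"])
I={c:ctrl.get_image(c)[:,:,::-1] for c in("scene","side","wrist")}
z=lambda n,x,y:cv2.resize(I[n][y:y+100,x:x+130],(390,300),interpolation=cv2.INTER_CUBIC)
w=cv2.resize(I["wrist"][160:300,170:370],(429,300))
cv2.imwrite("pics/f.png",cv2.vconcat([cv2.hconcat([z("scene",250,170),z("side",160,170)]),cv2.hconcat([w,w*0])[:,:780]]))
print(ctrl.sense()["ft_force"],ctrl.sense()["tool_pos"])
```

```text
4.95 [436.22976798 211.304823    36.51741091] 0.41857146578938237 [-4.32149075 -0.2301045   9.92299497]
[-3.90423358 -0.02955036 10.36618855] [436.27432502 211.31616916  36.55653649]
```

View pics/f.png

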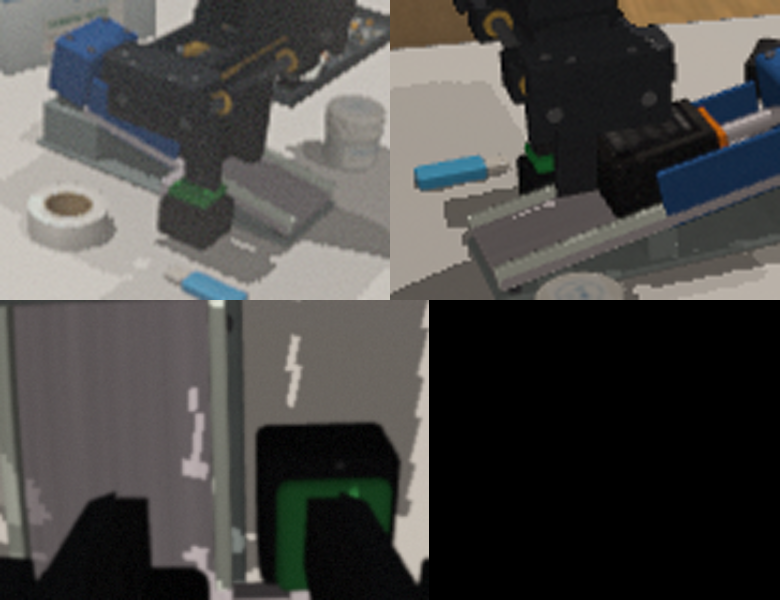

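The adapter has slid out and rests against the lane finger (side crop around (600,160)). The key is bottomed: 10 N vertical, against the 5 N it needs. I'll hold briefly to confirm it is steady.

Call:
arm_command --steps '[[[0,0,0],[0,0,0],3.7],[[0,0,0],[0,0,0],3.7],[[0,0,0],[0,0,0],3.7],[[0,0,0],[0,0,0],3.7]]'

```text
time_s: 5.6
tool_pos: [436.2, 211.3, 36.5]
orientation: [0.25, -3.131, -0.0]
ft_force: [-3.6, -0.3, 11.0]
gripper_width: 0.423
grip_force: 6.4
```

Run:
```python
from h import *
a=ctrl.get_image("side"); d=cv2.absdiff(cv2.imread("pics/side1.png")[:,:,::-1],a); s=ctrl.sense()
I=a[:,:,::-1]; cv2.imwrite("pics/g.png",cv2.resize(I[170:270,160:290],(780,600),interpolation=cv2.INTER_CUBIC))
print(s["time_s"],s["tool_pos"],s["ft_force"])
```

```text
5.65 [436.24921252 211.31832223  36.53125783] [-3.69919251  0.08294537  9.51143275]
```

View pics/g.png

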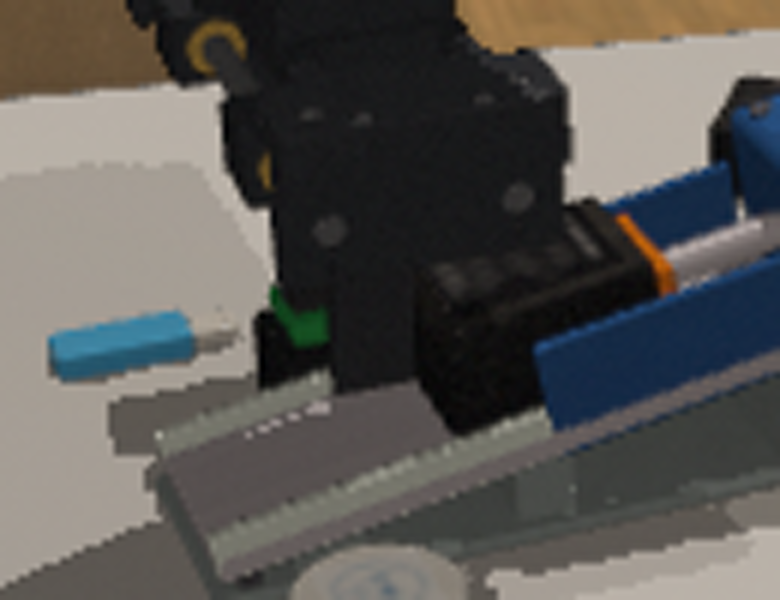

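The adapter stands still against the finger at (420,330), and the key is down. I'll press slightly harder to make sure it is at its stop.

Call:
arm_command --steps '[[[0,0,0.06],[0,0,0],3.7],[[0,0,0.06],[0,0,0],3.7],[[0,0,0.06],[0,0,0],3.7]]'

```text
time_s: 6.02
tool_pos: [436.3, 211.4, 36.3]
orientation: [0.251, -3.131, -0.001]
ft_force: [-6.8, -0.9, 16.0]
gripper_width: 0.421
grip_force: 9.3
```

The force rose by about 5–6 N while the tip moved only 0.2 mm, so the key is against its hard stop. Handing in.

```bash
python3 -c "
from bench import ctrl
print(ctrl.finish_job())"
```

```text
the job is handed in; nothing more can be done
None
```

I handed the job in at about 6 s with the green key held at its stop (16 N) and the adapter out of its pocket, standing still on the ramp against the other finger; I touched nothing else on the bench.

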